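# Load the rechargeable cell into the light-up display base

## Task

Fit the rechargeable cell into the battery bay of the light-up display base: with its tail end raised, push its brass nose in under the hood against the spring contact, then press the tail down until the red latch snaps over it and holds it flat on the bay floor. Do it gently, without forcing the base (stay under about 30 N), and leave the glass dish on the base and the two candle tins where they stand.

Things in the scene. Friction and masses are not known exactly. Their poses are not given: they have to be found in the camera images.
- dock: Light-up display base, pale wooden slab 136 (x) x 220 (y) x 14 mm, fixed; only its yaw and place vary. Origin: centre of its underside; z up. White light disc (radius 52, top at z 19, glass dish on it) at local (0, +52) mm. Open grey battery bay along local x at y = -58 mm: hood and spring contact at its -x end, red latch at its +x end.
- bay_floor (a point): Point on the bay floor, 14 mm above the table, under the centre of a fully loaded cell; axes as dock. In its frame (mm): side guides x -31 to +29, y +-16.7 inside and +-23 outside, 9 high, flared at the top; spring contact's free face at x -37 (22 wide, z 1 to 9.5); fixed stop wall for the tail at x +41, 8 high.
- hood_lip (a point): Middle of the lower edge of the hood's lip, at (-37.5, 0, 10.5) mm in the frame of bay_floor. The hood is 3 mm thick and reaches from here 24 mm toward local -x over the spring contact; cheeks at y +-14 inside. The nose foot (8 high) goes under it, from the +x side.
- latch_nose (a point): Tip of the red latch, at (38, 0, 10.5) mm in the frame of bay_floor, when closed. Its underside is 9.7 above the floor; from the tip its sloping face rises and runs back to x 42.5, z 18, about the latch's top (20 with its grip). 26 wide, between cheeks 18 high at y +-15 inside; latch and cheeks end at x 56.
- spring_contact (a joint): Travel of the sprung brass contact toward local -x of dock, 0 (free) to 0.010 m (bottomed). Needs 2.5 N to start, plus 0.5 N/mm. A loaded cell holds it 4 mm in (4.5 N). Keep it about 6 mm in while the tail comes down, so the tail foot slips past the latch; a cell let go before it is latched is pushed out again, and a gripped cell may slip in the fingers.
- latch (a joint): Travel of the slick red snap latch toward local +x of dock, 0 (closed, jutting 3 mm over the tail foot) to 0.006 m. Needs 3.5 N to start, plus 0.7 N/mm. A tail foot pressed down on its sloping face pushes it back or slides in past it against the spring contact, with about 5 to 15 N downward at the tail; then it snaps over.
- cell: Loose rechargeable cell pack, about 160 g, lying on the table. Origin: centre of its underside; z up; -x is the nose. White body 30 wide (y), 32 high, x -32 to +34 mm, blue band near the tail. Brass nose foot (22 wide, 8 high) reaches to x -41, blue tail foot (same) to x +41. Grip across the 30 mm with fingertips 11 mm or more above its underside, to clear the bay guides.
- cell_nose (a point): Lower middle of the brass nose foot's end, cell local (-41, 0, 0) mm. Loaded: about x -41, z 0 in the frame of bay_floor.
- cell_tail (a point): Lower middle of the blue tail foot's end, cell local (+41, 0, 0) mm. Loaded: about x +41, z 0 in the frame of bay_floor, under the latch. The body top near the tail (local x +20 to +32, z 32) is where to press.
- dish: Glass trinket dish with a butterfly print, 93 mm wide, 20 high, loose on the light disc; must not be disturbed. Origin: centre of its underside.
- tin_red: Red and white candle tin, 64 mm across, 45 high, loose bystander. Origin: centre of its underside.
- tin_blue: Blue and white candle tin, 64 mm across, 45 high, loose bystander. Origin: centre of its underside.
There are look-alikes about, which are no part of the job. Of the things that look like the cell, take the one that is farthest from the robot's base at the start.

How it is judged:
On the way:
1. the nose is in under the hood and pushes the spring contact at least 1.5 mm in while the tail is still raised at least 5 mm off the bay floor (value of joint spring_contact above 0.0015 m and z of cell_tail in the frame of bay_floor above 0.005 m and x of cell_nose in the frame of bay_floor below -0.0375 m and z of cell_nose in the frame of bay_floor below 0.005 m), for 0.1 s.
At the end, for the whole second after the job is handed in: Cell released and at rest in the bay, nose under the hood, both ends within 3 mm of the bay floor, centred to 4 mm, straight to 0.08 rad; spring contact at least 2.5 mm in, latch closed to 1.5 mm; dish and tins within 15 mm of their starts (value of joint spring_contact above 0.0025 m and value of joint latch below 0.0015 m and z of each of cell_tail, cell_nose in the frame of bay_floor below 0.003 m and horizontal distance between cell and bay_floor below 0.004 m and angle between the x axis of cell and the x axis of dock, either way round below 0.08 rad and x of cell_nose in the frame of bay_floor below -0.038 m and linear speed of cell below 0.02 m/s and distance of each of dish, tin_red, tin_blue from where it was at the start of the episode below 0.015 m); the robot touches nothing.
It fails at once if the cell was forced against the base with more than 45 N, summed over all its contacts there (at rest in place the springs alone make about 10 N of it) (contact force between cell and dock above 45 N).
It fails at once if the robot pressed on the base itself with more than 30 N (contact force between the arm and dock above 30 N).
It fails at once if the fingers pressed on the base itself with more than 30 N (contact force between the fingers and dock above 30 N).
It fails at once if the glass dish or a candle tin was disturbed (distance of any of dish, tin_red, tin_blue from where it was at the start of the episode above 0.015 m).
It also fails if it takes over 53 s, if anything falls off the work surface, if the arm or the gripper's body presses on something with over 40 N, if the wrist force passes 120 N, or if a joint passes its speed limit or range.

## Robot

A 7-joint arm with a two-finger parallel gripper is mounted at the origin on a cart in front of the work surface, level with it; the furniture and walls round the work are solid. World frame = base frame: x ahead of the robot, y to its left, z up, the work surface at z = 0. Lengths are in m, angles in rad, forces in N, time in s.
With the tool pointing down it reaches from about 0.425 to 0.825 m from the base axis. Payload 3.6 kg.
Tool frame: the origin (TCP) lies at the very end of the fingers, on their centre line; the grasp point (between the pads) lies 19 mm behind it; z points along the fingers, x is the direction in which the jaws open and shut, and the axes are right-handed (so a half turn about z gives the same grasp; the last joint's range is limited). The gripper opens to 93 mm and grips with 3 to 60 N. Pads are 15 mm wide; open, the fingers measure 128 mm over their backs; the gripper's body (75 mm by 188 mm) begins 65 mm behind the grasp point.
Start: joints at [-1.179, 0.615, -0.013, 1.423, 0.008, 1.103, -0.04], TCP at [0.264, 0.594, 0.219] pointing down, gripper open.
Joint ranges: [-3.12, 3.12], [-0.3, 2.06], [-1.34, 1.32], [0.26, 2.42], [-1.36, 4.5], [0.01, 1.98], [-2.84, 2.84]. Speed limits (rad/s): [2.79, 2.79, 3.14, 3.14, 3.14, 3.14, 3.14].

## Interface

Orientations are given as [roll, pitch, yaw] about the fixed x, y, z axes, in that order (R = Rz(yaw) Ry(pitch) Rx(roll)).
In Python, from workcell import manip, capture, spotter gives the robot as it stands.
- The arm moves only by the tool drive_tool, never from a script. Its argument "increments" is a list of rows, each a list of 7 numbers: the shift along the tool's x, y, z in cm, then the turn, a rotation vector about the tool's x, y, z in degrees, then the opening, from 0 (shut) to 1 (fully open). A call has 1 to 12 rows; each row is the pose to reach, as a shift and turn from the pose commanded when the call began, along the tool's axes at that moment; what a row does not reach only later rows make up. A row lasts 1/12 s, in which the tool goes at most 41.7 mm and 7.16 degrees, less where a joint would pass 70% of its speed; a pose out of reach is approached as far as the arm can. A call with a gripper value outside its range is refused whole. The fingers move at their own pace and stop on an object; "force" is the grip in N (left out, the last holds). Time passes only in rows, so rows that repeat a pose let the fingers close. It gives the time, the measured TCP pose, the force and the opening at its end, in the units of the state.
- manip.read_state(): the state, without advancing time (a new reading comes with each control period).
- capture(name): name is "scene" or "top"; returns a dict with "image" (420x560x3 uint8, blue, green, red), "K" (3x3 intrinsics, pixels), "R" (3x3) and "t" (3): a world point X has camera coordinates R X + t. Camera axes: x right, y down, z forward; pixel columns grow to the right and rows downward; lengths in m; the calibration is good to about 2 mm. A picture is of the moment at which its call begins. There is no depth.
- manip.finish_job(): hands the job in, once; it reports no verdict.
Trained networks look in a picture, given as the dict that the camera call returned (one of the last four; its "shot" number tells which), for a name from the list of things; names that differ only in an ending like _2 or _b are one class to them, and where a whole thing is asked for, a point or a joint stands for the part that bears it (a point fixed in the world has none). Each returns a list of dicts, best first, with "conf" (0 to 1); they miss things now and then, are a little off and sometimes report something else, mostly with a low value. They report only what shows in the picture. A call takes as long as a camera call. They do not tell look-alikes from the thing itself.
- spotter.look_for(picture, thing): "centre" ([row, column] in pixels, amid what is visible of it).
- spotter.regions_of(picture, thing): "mask" (420x560 bool, what is visible of it) and "centre" ([row, column] in pixels, amid what is visible of it).
- spotter.place_of(picture, thing): "centre" ([row, column] in pixels: a listed point, or the origin of a listed thing).
The state is a dict: "time_s": time; "joint_pos": joint angles; "qd": joint speeds; "joint_torque": joint torques, N m; "eef_pos": TCP position; "tool_rot": TCP orientation; "force": force on the tool from outside, world axes, zero at the start; "wrist_torque": the same for the moment, N m; "finger_gap": finger opening in m.
Only numpy, scipy, OpenCV 4.12 (cv2) and the standard library are available. Lean on these libraries where they do the work, as an engineer would, in place of code of your own. Each camera call takes 0.05 s, during which the arm holds its last target.

## Working session

There is one attempt and no reset: what is moved stays moved. The work goes in short steps, Python scripts to look and compute and a tool call to move; the robot and the scene stay as the last step left them, time stands still between calls to the robot, and variables do not carry over. Pictures are saved under pics/ and viewed, and the job is handed in when it is done.

Besides the shell and the picture viewer there is one more tool, called after "Call:" in YAML: its name, and indented under it one key for each argument. drive_tool: Moves the arm, as the interface text tells. Its arguments: {"type":"object","properties":{"increments":{"type":"array","items":{"type":"array","items":{"type":"number"}}},"force":{"type":"number"}},"required":["increments"]}

```bash
ls; mkdir -p pics; cat > h.py <<'E'
import numpy as np, cv2
from workcell import manip, capture, spotter
E
python3 - <<'E'
from h import *
print(manip.read_state())
for n in ["scene","top"]:
    c=capture(n); cv2.imwrite(f"pics/{n}0.png",c["image"]); np.savez(f"{n}0.npz",**{k:c[k] for k in("K","R","t","image")})
    print(n,c["K"].tolist(),c["R"].tolist(),c["t"].tolist())
    for t in ["dock","bay_floor","hood_lip","latch_nose","cell","cell_nose","cell_tail","dish","tin_red","tin_blue"]:
        print(t,[(np.round(d["centre"],1).tolist(),round(d["conf"],2)) for d in spotter.place_of(c,t)])
E
```

```text
pics
{'time_s': 0.0, 'joint_pos': array([-1.17846718,  0.61588379, -0.0126134 ,  1.42488084,  0.00810698,
        1.10342011, -0.04039965]), 'qd': array([-0.00080716, -0.00040366,  0.00064701,  0.00058462,  0.0010748 ,
       -0.00140511, -0.00127263]), 'joint_torque': array([ 1.40508908e-05, -4.58939266e+01,  2.09329412e-01, -1.65740758e+01,
       -6.10291469e-02,  2.06030637e-02,  2.43269351e-04]), 'eef_pos': array([0.26402193, 0.59309526, 0.21751018]), 'tool_rot': array([3.14154815e+00, 2.54137003e-03, 1.15203459e+00]), 'force': array([-0.31119889,  0.07925128, -0.4103718 ]), 'wrist_torque': array([-0.02720015, -0.0490376 , -0.0322167 ]), 'finger_gap': 0.0934297462647923}
scene [[439.01062118931264, 0.0, 280.7688911349105], [0.0, 439.01062118931264, 213.94240667199375], [0.0, 0.0, 1.0]] [[0.46265780999218953, -0.8862885293550558, -0.020985556625535497], [-0.47646097509202884, -0.22861931639671598, -0.8489512043602101], [0.7476180107966793, 0.4027727037721782, -0.5280544091554061]] [-0.2344438381436485, 0.3134977832426376, 0.7860940617923453]
dock [([224.0, 271.7], 0.69)]
bay_floo
[... 852 characters left out ...]
54012499616928195, 0.5513269812645811, 1.2392198626631445]
dock [([221.0, 274.4], 0.93), ([219.2, 382.7], 0.63), ([238.4, 285.9], 0.31)]
bay_floor [([223.2, 287.2], 0.67)]
hood_lip [([235.2, 284.6], 0.86)]
latch_nose [([211.5, 293.2], 0.78), ([243.2, 174.1], 0.47)]
cell [([278.3, 321.7], 0.89), ([220.5, 379.4], 0.63), ([258.7, 396.6], 0.59)]
cell_nose [([264.3, 314.5], 0.84), ([242.4, 360.9], 0.66), ([255.5, 384.8], 0.64), ([234.5, 378.5], 0.63)]
cell_tail [([267.0, 409.4], 0.77), ([261.4, 344.5], 0.69), ([290.4, 326.3], 0.65), ([208.1, 380.6], 0.5), ([209.7, 292.6], 0.35)]
dish [([214.4, 253.3], 0.92)]
tin_red [([179.6, 334.5], 0.7), ([232.2, 378.4], 0.67)]
tin_blue [([244.1, 174.7], 0.64)]
```

```bash
python3 - <<'E'
import cv2
a=cv2.imread("pics/scene0.png");b=cv2.imread("pics/top0.png")
cv2.imwrite("pics/scene0z.png",cv2.resize(a[160:340,120:440],None,fx=2.5,fy=2.5,interpolation=cv2.INTER_CUBIC))
cv2.imwrite("pics/top0z.png",cv2.resize(b[150:330,130:450],None,fx=2.5,fy=2.5,interpolation=cv2.INTER_CUBIC))
E
```

```text
(no output)
```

View pics/scene0z.png

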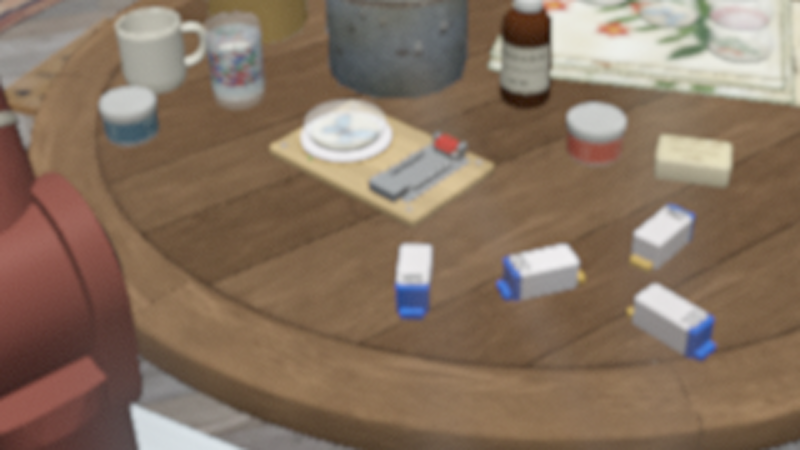

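View pics/top0z.png

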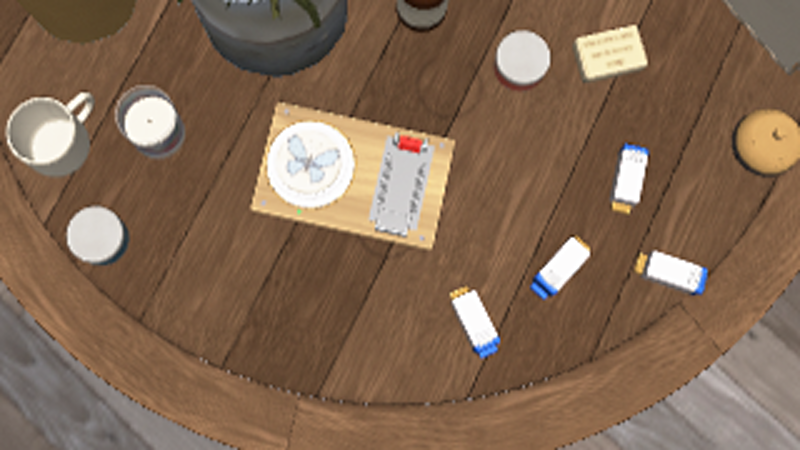

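View pics/top0.png

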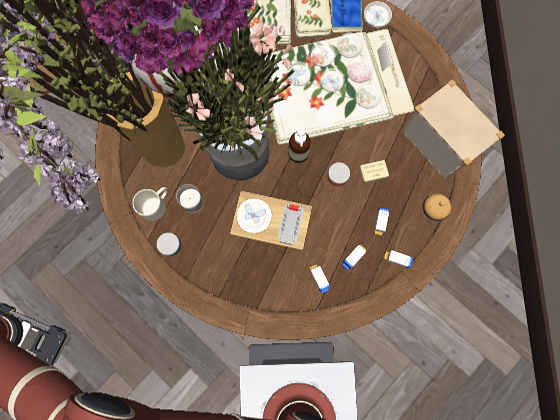

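```bash
cat >> h.py <<'E'
def ray(c,rc,z):
    K,R,t=c["K"],c["R"],c["t"]
    d=R.T@np.linalg.solve(K,np.array([rc[1],rc[0],1.])); o=-R.T@t
    return o+d*(z-o[2])/d[2]
def proj(c,X):
    X=np.atleast_2d(X); p=X@c["R"].T+c["t"]; p=p@c["K"].T; return p[:,:2]/p[:,2:]
E
python3 - <<'E'
from h import *
T=dict(np.load("top0.npz"));S=dict(np.load("scene0.npz"))
for n,rc in [("A",(278.3,321.7)),("B",(257,355)),("C",(220.5,381.5)),("D",(259,399))]:
    p=ray(T,rc,0.016);print(n,p,np.hypot(p[0],p[1]), proj(S,p))
for n,rc in [("A",(275.9,284.4)),("B",(272,332.6)),("C",(255.5,385)),("D",(293.8,390))]:
    p=ray(S,rc,0.0);print(n,p,np.hypot(p[0],p[1]))
for n,z,t_,s_ in [("bay",.014,(223.2,287.2),(228.4,283.8)),("hood",.0245,(235.2,284.6),(227.6,278.7)),("latch",.0245,(211.5,293.2),(219.4,296.9)),("dish",.019,(214.4,253.3),(212.9,259)),("dock",0,(221,274.4),(224,271.7)),("tinb",0,(244.1,174.7),(215.4,171.3))]:
    print(n,ray(T,t_,z),ray(S,s_,z))
print(-T["R"].T@T["t"],-S["R"].T@S["t"])
E
```

```text
A [ 0.38361292 -0.08198989  0.016     ] 0.3922769651443826 [[287.31035308 271.7791395 ]]
B [ 0.44195726 -0.18154531  0.016     ] 0.4777917079981089 [[336.16677399 269.44508483]]
C [ 0.54748118 -0.26681143  0.016     ] 0.6090352889055723 [[384.46879929 254.63498599]]
D [ 0.43220079 -0.30842184  0.016     ] 0.53096285541 [[388.00250496 287.89391523]]
A [ 0.38420299 -0.07370223  0.        ] 0.39120833326981974
B [ 0.44792007 -0.1708592   0.        ] 0.47940093522223415
C [ 0.56583407 -0.26451278  0.        ] 0.6246080379026688
D [ 0.4333613  -0.31439103  0.        ] 0.5353911976683096
bay [0.54840446 0.01121753 0.014     ] [0.54559121 0.01067595 0.014     ]
hood [0.51085207 0.02029053 0.0245    ] [0.52919695 0.01739865 0.0245    ]
latch [ 0.5808078  -0.00738451  0.0245    ] [ 0.58700019 -0.0087806   0.0245    ]
dish [0.57696873 0.11036146 0.019     ] [0.57888785 0.1072664  0.019     ]
dock [0.55918114 0.04878975 0.        ] [0.56908424 0.06136343 0.        ]
tinb [0.49866433 0.34487224 0.        ] [0.48160282 0.34888069 0.        ]
[0.27684072 0.04467038 1.32812214] [-0.32986135 -0.45273047  0.67632482]
```

```bash
python3 - <<'E'
import cv2,numpy as np
a=cv2.imread("pics/scene0.png");b=cv2.imread("pics/top0.png")
def z(i,r0,r1,c0,c1,f): return cv2.resize(i[r0:r1,c0:c1],None,fx=f,fy=f,interpolation=cv2.INTER_NEAREST)
cv2.imwrite("pics/dockT.png",z(b,185,255,225,320,8))
cv2.imwrite("pics/dockS.png",z(a,190,255,220,325,7))
cv2.imwrite("pics/cell.png",np.hstack([z(b,200,240,365,400,10),z(a,235,275,365,405,10)]))
E
```

```text
(no output)
```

View pics/dockT.png

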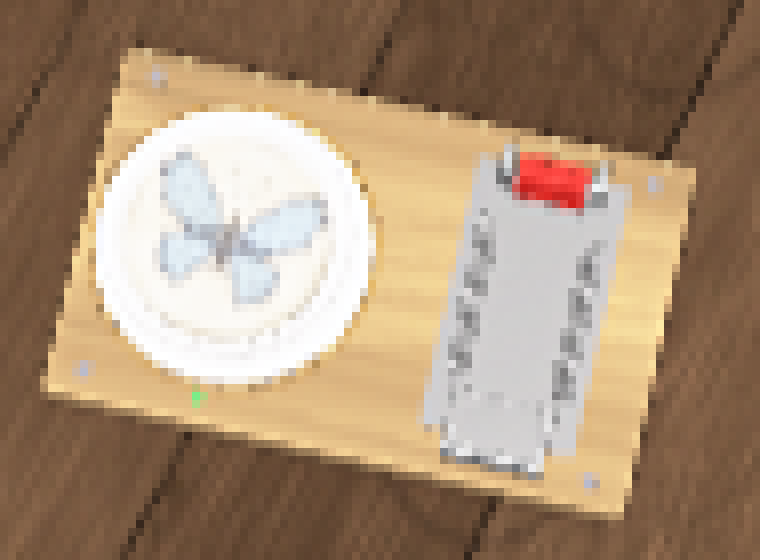

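View pics/dockS.png

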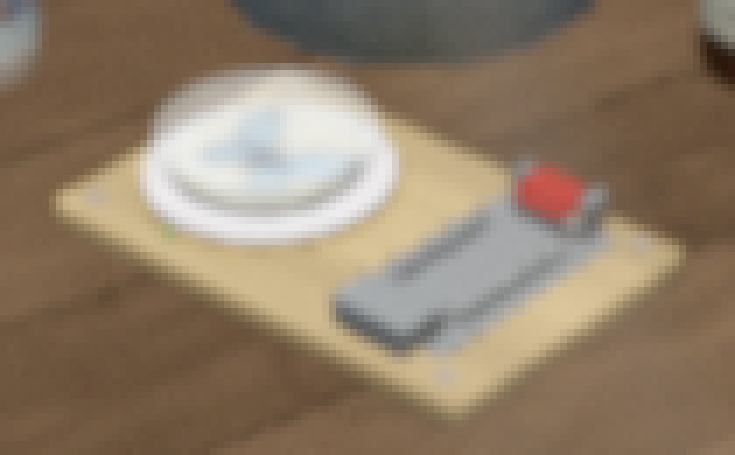

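View pics/cell.png

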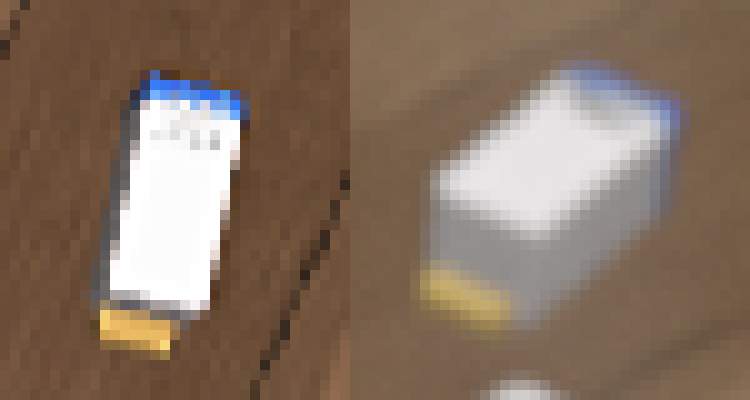

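```bash
cat >> h.py <<'E'
from scipy.optimize import minimize
F=4
def box(x0,x1,y0,y1,z0,z1): return np.array([[x,y,z] for x in(x0,x1) for y in(y0,y1) for z in(z0,z1)])/1000.
CELL=[box(-32,34,-15,15,0,32),box(-41,-32,-11,11,0,8),box(34,41,-11,11,0,8)]
DOCK=[box(-68,68,-110,110,0,14)]
def Rz(a): c,s=np.cos(a),np.sin(a); return np.array([[c,-s,0],[s,c,0],[0,0,1]])
def render(c,parts,pose,roi):
    r0,r1,c0,c1=roi; m=np.zeros(((r1-r0)*F,(c1-c0)*F),np.uint8)
    for P in parts:
        X=P@Rz(pose[2]).T+[pose[0],pose[1],pose[3] if len(pose)>3 else 0]
        uv=proj(c,X); q=(uv-[c0,r0]+0.5)*F-0.5
        h=cv2.convexHull(q.astype(np.float32))
        cv2.fillConvexPoly(m,np.round(h*16).astype(np.int32),255,cv2.LINE_AA,4)
    return m.astype(float)/255
def seg(c,roi,fn):
    r0,r1,c0,c1=roi
    return fn(cv2.resize(c["image"][r0:r1,c0:c1],None,fx=F,fy=F,interpolation=cv2.INTER_CUBIC)).astype(float)
def fit(views,parts,p0):
    # views: (cam,roi,mask)
    f=lambda p:sum(np.abs(render(c,parts,p,roi)-m).sum() for c,roi,m in views)
    best=None
    for s in (1,.4,.2):
        x0=p0 if best is None else best.x
        sim=np.array([x0]+[np.array(x0)+s*d for d in np.diag([.01,.01,.1])])
        best=minimize(f,x0,method="Nelder-Mead",options=dict(initial_simplex=sim,xatol=1e-5,fatol=.1,maxiter=400))
    return best.x,best.fun/sum(m.sum() for _,_,m in views)
E
cat > fit0.py <<'E'
from h import *
T=dict(np.load("top0.npz"));S=dict(np.load("scene0.npz"))
def fcell(c,roi):
    def fn(i):
        i=i.astype(float); b,g,r=i[...,0],i[...,1],i[...,2]
        w=np.median(i.reshape(-1,3),0)
        d=np.linalg.norm(i-w,axis=2)
        chroma=np.abs((r-b)-(w[2]-w[0]))
        m=((d>55)&(i.max(2)>w.max()))|(chroma>28)
        m=cv2.morphologyEx(m.astype(np.uint8),cv2.MORPH_OPEN,np.ones((5,5)))
        m=cv2.morphologyEx(m,cv2.MORPH_CLOSE,np.ones((9,9)))
        n,l,st,_=cv2.connectedComponentsWithStats(m)
        return l==1+np.argmax(st[1:,4])
    return seg(c,roi,fn)
def show(name,c,roi,m,r):
    r0,r1,c0,c1=roi
    im=cv2.resize(c["image"][r0:r1,c0:c1],None,fx=F,fy=F,interpolation=cv2.INTER_CUBIC)
    for mm,col in((m,(0,0,255)),(r>.5,(0,255,0))):
        cs,_=cv2.findContours((mm>0).astype(np.uint8),cv2.RETR_EXTERNAL,cv2.CHAIN_APPROX_NONE)
        cv2.drawContours(im,cs,-1,col,1)
    return im
def stack(a,b):
    h=max(a.shape[0],b.shape[0]); g=lambda i:np.vstack([i,np.zeros((h-i.shape[0],i.shape[1],3),np.uint8)])
    return np.hstack([g(a),g(b)])
if __name__=="__main__":
    for nm,parts,p0,rt,rs in [("cell",CELL,[.55,-.267,-.1],(200,242,362,402),(234,276,362,402)),("dock",DOCK,[.562,.06,-.16],(178,262,220,322),(186,262,215,328))]:
        mt=fcell(T,rt);ms=fcell(S,rs)
        for lab,v in (("top",[(T,rt,mt)]),("scene",[(S,rs,ms)]),("both",[(T,rt,mt),(S,rs,ms)])):
            p,e=fit(v,parts,p0);print(nm,lab,np.round(p,4),round(e,3))
        im=stack(show("",T,rt,mt,render(T,parts,p,rt)),show("",S,rs,ms,render(S,parts,p,rs)))
        cv2.imwrite(f"pics/fit_{nm}.png",cv2.resize(im,None,fx=800/im.shape[1],fy=800/im.shape[1]))
E
python3 fit0.py
```

```text
cell top [ 0.5494 -0.2663 -0.2787] 0.06
cell scene [ 0.5544 -0.2663 -0.2421] 0.067
cell both [ 0.5511 -0.2664 -0.2614] 0.085
dock top [ 0.5631  0.0585 -0.2467] 0.035
dock scene [ 0.5732  0.0639 -0.2449] 0.079
dock both [ 0.564   0.0592 -0.2493] 0.084
```

View pics/fit_cell.png

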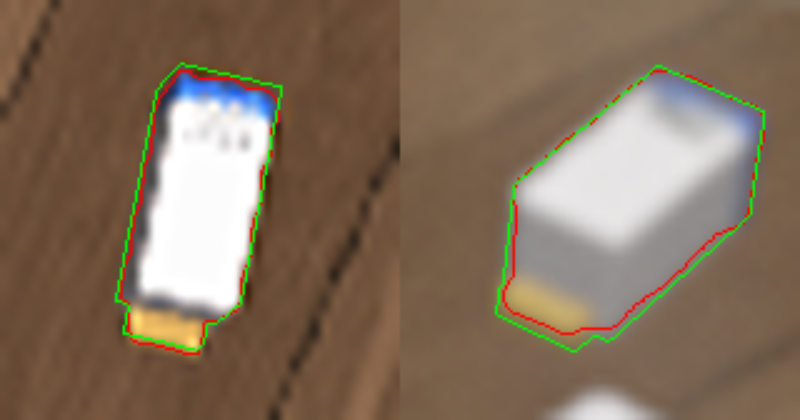

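View pics/fit_dock.png

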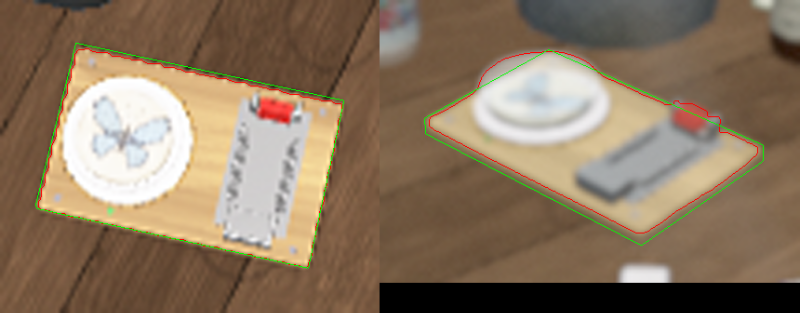

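```bash
cat > ov.py <<'E'
from h import *
def overlay(c,pose,bx,roi,f):
    r0,r1,c0,c1=roi
    im=cv2.resize(c["image"][r0:r1,c0:c1],None,fx=f,fy=f,interpolation=cv2.INTER_NEAREST)
    def d(P,col):
        X=(P+[bx,-.058,.014])@Rz(pose[2]).T+[pose[0],pose[1],0]
        q=(proj(c,X)-[c0,r0]+.5)*f
        cv2.polylines(im,[np.round(q).astype(np.int32)],True,col,1)
    rect=lambda x0,x1,y0,y1,z:np.array([[x0,y0,z],[x1,y0,z],[x1,y1,z],[x0,y1,z]])/1000.
    d(rect(-61.5,-37.5,-17,17,13.5),(0,0,255))
    d(rect(-31,29,16.7,23,9),(255,0,0)); d(rect(-31,29,-23,-16.7,9),(255,0,0))
    d(rect(42.5,56,-13,13,19),(0,255,0)); d(rect(38,42.5,-13,13,10.5),(0,200,0))
    X=np.array([[-68,-52,14],[68,-52,14],[68,168,14],[-68,168,14]])/1000.-[bx,0,.014]; d(X,(255,0,255))
    return im
if __name__=="__main__":
    T=dict(np.load("top0.npz"))
    im=[overlay(T,[.5631,.0585,-.247],bx,(185,258,272,320),8) for bx in(0,.004)]
    cv2.imwrite("pics/ov.png",np.hstack(im))
E
python3 ov.py
```

```text
(no output)
```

View pics/ov.png

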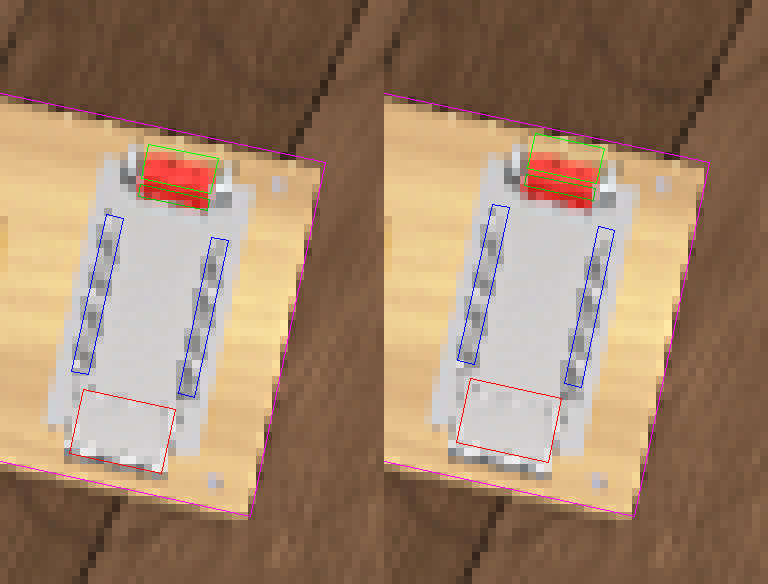

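```bash
python3 - <<'E'
from h import *
T=dict(np.load("top0.npz"))
for z in (0,.1,.2,.3,.4,.5): print(z,ray(T,(178,238),z)[:2],ray(T,(135,265),z)[:2],ray(T,(190,150),z)[:2],ray(T,(150,300),z)[:2])
E
```

```text
0 [0.69645107 0.15570989] [0.83346199 0.07007286] [0.66681239 0.42254428] [ 0.78073356 -0.03672271]
0.1 [0.66485681 0.14734925] [0.79155159 0.0681602 ] [0.63744975 0.39409254] [ 0.74279331 -0.03059428]
0.2 [0.63326255 0.13898861] [0.74964119 0.06624754] [0.60808712 0.36564079] [ 0.70485306 -0.02446584]
0.3 [0.60166829 0.13062797] [0.7077308  0.06433488] [0.57872448 0.33718905] [ 0.66691282 -0.01833741]
0.4 [0.57007403 0.12226733] [0.6658204  0.06242221] [0.54936185 0.30873731] [ 0.62897257 -0.01220897]
0.5 [0.53847978 0.11390669] [0.62391    0.06050955] [0.51999921 0.28028557] [ 0.59103232 -0.00608054]
```

View pics/scene0.png

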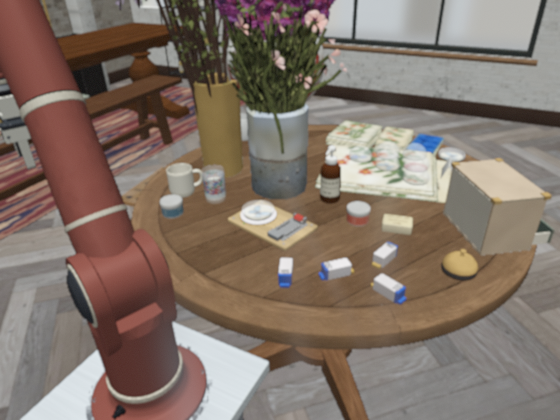

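```bash
cat >> h.py <<'E'
from scipy.spatial.transform import Rotation as Ro
def mv(tp,tyaw=None,trpy=None,TR=None,cur=None):
    s=manip.read_state() if cur is None else cur
    R0=Ro.from_euler("xyz",s["tool_rot"]); 
    if TR is None: TR=Ro.from_euler("xyz",trpy if trpy is not None else [np.pi,0,tyaw])
    d=R0.inv().apply(np.array(tp)-s["eef_pos"])*100
    w=np.degrees((R0.inv()*TR).as_rotvec())
    print("inc",np.round(d,2).tolist(),np.round(w,2).tolist())
E
python3 - <<'E'
from h import *
mv([.42,.16,.2],1.30); mv([.562,-.2696,.10],1.306)
E
```

```text
inc [-33.3, 31.87, 1.86] [-0.0, 0.0, -8.48]
inc [-66.77, 62.31, 11.86] [-0.0, 0.0, -8.82]
```

Call:
drive_tool:
  increments:
    - [-33.3,31.9,1.9,0,0,-8.5,0.7]
    - [-33.3,31.9,1.9,0,0,-8.5,0.7]
    - [-33.3,31.9,1.9,0,0,-8.5,0.7]
    - [-33.3,31.9,1.9,0,0,-8.5,0.7]
    - [-33.3,31.9,1.9,0,0,-8.5,0.7]
    - [-33.3,31.9,1.9,0,0,-8.5,0.7]
    - [-33.3,31.9,1.9,0,0,-8.5,0.7]
    - [-33.3,31.9,1.9,0,0,-8.5,0.7]
    - [-33.3,31.9,1.9,0,0,-8.5,0.7]
    - [-33.3,31.9,1.9,0,0,-8.5,0.7]
    - [-33.3,31.9,1.9,0,0,-8.5,0.7]
    - [-33.3,31.9,1.9,0,0,-8.5,0.7]

```text
time_s: 2.1
eef_pos: [0.423, 0.1507, 0.1998]
tool_rot: [3.139, 0.004, 1.286]
force: [-0.5, 0.9, -0.7]
finger_gap: 0.0647
```

```bash
python3 - <<'E'
from h import *
s=manip.read_state();print(s["eef_pos"],s["tool_rot"],s["time_s"],s["finger_gap"])
mv([.562,-.2696,.10],1.306)
E
```

```text
[0.42299884 0.15073377 0.1997823 ] [3.1386645  0.00446481 1.28629246] 2.1 0.06472395783396348
inc [-36.4, 25.11, 10.21] [0.17, 0.26, -1.13]
```

Call:
drive_tool:
  increments:
    - [-36.4,25.1,10.2,0,0,-1.1,0.7]
    - [-36.4,25.1,10.2,0,0,-1.1,0.7]
    - [-36.4,25.1,10.2,0,0,-1.1,0.7]
    - [-36.4,25.1,10.2,0,0,-1.1,0.7]
    - [-36.4,25.1,10.2,0,0,-1.1,0.7]
    - [-36.4,25.1,10.2,0,0,-1.1,0.7]
    - [-36.4,25.1,10.2,0,0,-1.1,0.7]
    - [-36.4,25.1,10.2,0,0,-1.1,0.7]
    - [-36.4,25.1,10.2,0,0,-1.1,0.7]
    - [-36.4,25.1,10.2,0,0,-1.1,0.7]
    - [-36.4,25.1,10.2,0,0,-1.1,0.7]
    - [-36.4,25.1,10.2,0,0,-1.1,0.7]

```text
time_s: 3.1
eef_pos: [0.5643, -0.2683, 0.0958]
tool_rot: [3.14, 0.007, 1.309]
force: [0.4, -0.8, 1.1]
finger_gap: 0.0653
```

```bash
python3 - <<'E'
from h import *
c=capture("top"); cv2.imwrite("pics/t1.png",c["image"]); a=c["image"][150:300,270:450]
c2=capture("scene"); b=c2["image"][150:300,300:480]
s=manip.read_state();print(s["eef_pos"],s["tool_rot"],s["time_s"],s["finger_gap"])
print(proj(c,s["eef_pos"]),proj(c2,s["eef_pos"]))
mv([.562,-.2696,.10],1.306)
mv([.562,-.2696,.012],1.306)
cv2.imwrite("pics/g1.png",cv2.resize(np.hstack([a,b]),None,fx=2.2,fy=2.2))
E
```

```text
[ 0.56449224 -0.25964232  0.09677966] [-3.14045839e+00  3.66962956e-04  1.31597993e+00] 3.2 0.06497491912326323
[[384.85164424 208.53649703]] [[387.05961002 223.00984394]]
inc [-1.03, 0.01, -0.32] [-0.06, 0.02, 0.57]
inc [-1.02, 0.02, 8.48] [-0.06, 0.02, 0.57]
```

View pics/g1.png

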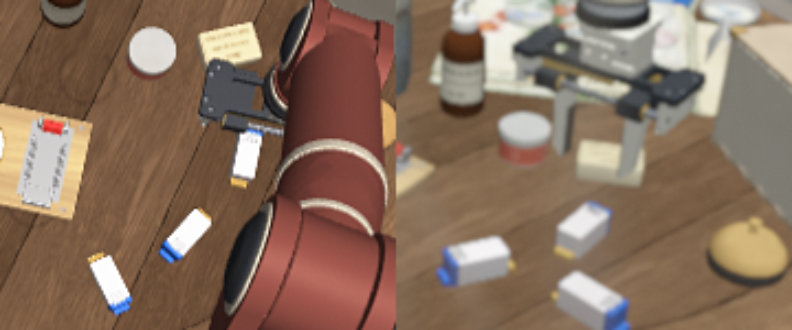

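Call:
drive_tool:
  increments:
    - [0,0,0,0,0,0,0.7]
    - [0,0,0,0,0,0,0.7]
    - [0,0,0,0,0,0,0.7]
    - [0,0,0,0,0,0,0.7]

```text
time_s: 3.53
eef_pos: [0.5654, -0.2564, 0.0982]
tool_rot: [3.141, -0.0, 1.322]
force: [0.7, -0.0, -0.2]
finger_gap: 0.0653
```

```bash
python3 - <<'E'
from h import *
s=manip.read_state();print(s["eef_pos"],s["tool_rot"],s["time_s"],s["force"])
mv([.562,-.2696,.012],1.306)
E
```

```text
[ 0.56536035 -0.25637744  0.09824808] [ 3.14105246e+00 -4.87828753e-04  1.32186746e+00] 3.5333 [ 0.66377141 -0.03816472 -0.20932544]
inc [-1.37, -0.0, 8.62] [0.03, -0.03, 0.91]
```

Call:
drive_tool:
  increments:
    - [-1.4,0,2,0,0,0.9,0.7]
    - [-1.4,0,4,0,0,0.9,0.7]
    - [-1.4,0,6,0,0,0.9,0.7]
    - [-1.4,0,7.6,0,0,0.9,0.7]
    - [-1.4,0,8.6,0,0,0.9,0.7]
    - [-1.4,0,8.6,0,0,0.9,0.7]
    - [-1.4,0,8.6,0,0,0.9,0.7]

```text
time_s: 4.12
eef_pos: [0.5617, -0.2711, 0.0118]
tool_rot: [-3.141, -0.0, 1.305]
force: [-1.1, 0.6, 0.1]
finger_gap: 0.0653
```

```bash
python3 - <<'E'
from h import *
s=manip.read_state();print(s["eef_pos"],s["tool_rot"],s["time_s"],s["force"])
c=capture("scene"); b=c["image"][210:300,330:450]
c2=capture("top"); a=c2["image"][180:270,340:460]
cv2.imwrite("pics/g2.png",cv2.resize(np.hstack([a,b]),None,fx=3.3,fy=3.3,interpolation=cv2.INTER_CUBIC))
E
```

```text
[ 0.56169156 -0.27107304  0.01181006] [-3.14141712e+00 -9.55148167e-05  1.30462622e+00] 4.1167 [-1.08531819  0.63808834  0.10755737]
```

View pics/g2.png

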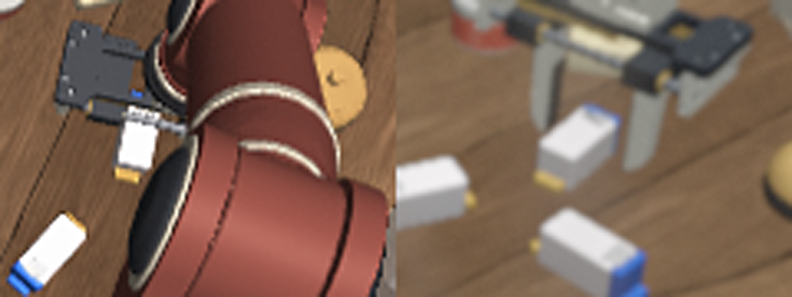

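Cell is between the fingers, with the grip toward the tail as planned. Close on it.

Call:
drive_tool:
  increments:
    - [0,0,0,0,0,0,0.2]
    - [0,0,0,0,0,0,0.2]
    - [0,0,0,0,0,0,0.2]
    - [0,0,0,0,0,0,0.2]
    - [0,0,0,0,0,0,0.2]
    - [0,0,0,0,0,0,0.2]
  force: 45

```text
time_s: 4.72
eef_pos: [0.5618, -0.271, 0.0119]
tool_rot: [3.141, -0.001, 1.304]
force: [0.6, 0.7, 2.0]
finger_gap: 0.03
```

Call:
drive_tool:
  increments:
    - [0,0,-1,0,0,0,0.2]
    - [0,0,-3,0,0,0,0.2]
    - [0,0,-6,0,0,0,0.2]
    - [0,0,-8,0,0,0,0.2]
    - [0,0,-8,0,0,0,0.2]
    - [0,0,-8,0,0,0,0.2]

```text
time_s: 5.22
eef_pos: [0.5619, -0.2719, 0.0929]
tool_rot: [3.139, 0.001, 1.304]
force: [0.3, 0.9, -1.5]
finger_gap: 0.0297
```

```bash
python3 - <<'E'
from h import *
s=manip.read_state();print(s["eef_pos"],s["tool_rot"],s["time_s"],s["force"],s["finger_gap"])
# bay frame, approach plan
dp=np.array([.5628,.0585,0]);yaw=-.247
B=dp+Rz(yaw)@[0,-.058,.014];print("bay",B)
mv(B+[0,0,.09]+Rz(yaw)@[.03,0,0],yaw+np.pi/2)
E
```

```text
[ 0.56190996 -0.2719397   0.09289729] [3.13930192e+00 6.36198470e-04 1.30370622e+00] 5.2167 [ 0.30764839  0.91949228 -1.48556867] 0.02970508922949801
bay [0.54861923 0.00226028 0.014     ]
inc [26.16, -5.52, -1.14] [0.13, 0.04, -1.15]
```

Call:
drive_tool:
  increments:
    - [3,-0.6,-1.1,0,0,-1.1,0.2]
    - [6.5,-1.4,-1.1,0,0,-1.1,0.2]
    - [10,-2.1,-1.1,0,0,-1.1,0.2]
    - [13.5,-2.9,-1.1,0,0,-1.1,0.2]
    - [17,-3.6,-1.1,0,0,-1.1,0.2]
    - [20.5,-4.4,-1.1,0,0,-1.1,0.2]
    - [23.5,-5,-1.1,0,0,-1.1,0.2]
    - [25.5,-5.4,-1.1,0,0,-1.1,0.2]
    - [26.2,-5.5,-1.1,0,0,-1.1,0.2]
    - [26.2,-5.5,-1.1,0,0,-1.1,0.2]
    - [26.2,-5.5,-1.1,0,0,-1.1,0.2]

```text
time_s: 6.13
eef_pos: [0.5768, -0.0061, 0.1017]
tool_rot: [-3.14, 0.002, 1.322]
force: [0.2, -1.0, -1.7]
finger_gap: 0.0298
```

```bash
python3 - <<'E'
from h import *
s=manip.read_state();print(s["eef_pos"],s["tool_rot"],s["time_s"],s["force"])
c=capture("scene"); b=c["image"][150:270,220:340]
c2=capture("top"); a=c2["image"][150:270,220:340]
for n,k in(("s2",c),("t2",c2)): np.savez(n+".npz",**{q:k[q] for q in("K","R","t","image")})
cv2.imwrite("pics/g3.png",cv2.resize(np.hstack([a,b]),None,fx=3.3,fy=3.3,interpolation=cv2.INTER_CUBIC))
E
```

```text
[ 0.57678907 -0.00609562  0.10169686] [-3.13999007e+00  2.40254333e-03  1.32207378e+00] 6.1333 [ 0.2026465  -0.95255462 -1.69269589]
```

View pics/g3.png

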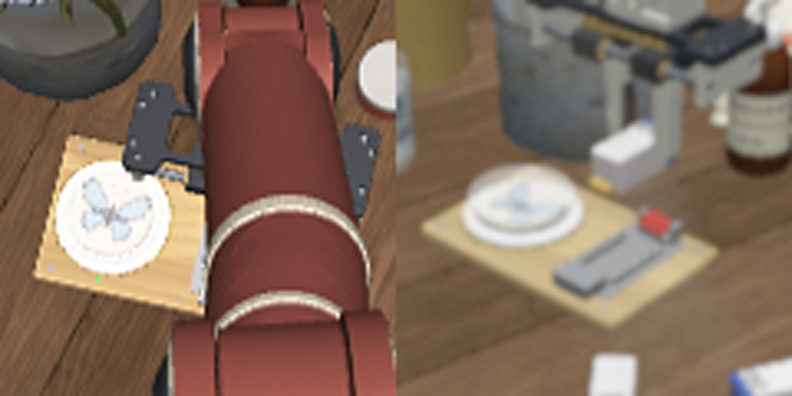

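```bash
cat > ov2.py <<'E'
from h import *
from ov import overlay
EDG=[(0,1),(0,2),(0,4),(1,3),(1,5),(2,3),(2,6),(3,7),(4,5),(4,6),(5,7),(6,7)]
def cellpose(s,off=.013,zoff=.012,lat=0):
    R=Ro.from_euler("xyz",s["tool_rot"]).as_matrix()
    # cell axes in tool: y_cell = tool x ; x_cell: tool y = ? 
    Rc=np.column_stack([R[:,1],R[:,0],-R[:,2]])
    if Rc[0,0]<0: Rc[:,:2]*=-1
    p=s["eef_pos"]-Rc@np.array([off,lat,zoff])
    return p,Rc
def drawcell(im,c,roi,f,p,Rc,col=(0,255,255)):
    for P in CELL:
        q=(proj(c,P@Rc.T+p)-[roi[2],roi[0]]+.5)*f
        for a,b in EDG: cv2.line(im,tuple(np.round(q[a]).astype(int)),tuple(np.round(q[b]).astype(int)),col,1)
E
python3 - <<'E'
from ov2 import *
S=dict(np.load("s2.npz")); s=manip.read_state()
roi=(180,250,250,325)
im=overlay(S,[.5628,.0585,-.247],0,roi,8)
p,Rc=cellpose(s);print(p,Rc)
drawcell(im,S,roi,8,p,Rc)
cv2.imwrite("pics/ov3.png",im)
E
```

```text
[ 0.56443755 -0.00440118  0.09016077] [[ 9.68483760e-01  2.49073490e-01  1.26647923e-03]
 [-2.49075857e-01  9.68481227e-01  2.30881584e-03]
 [-6.51496541e-04 -2.55150004e-03  9.99996533e-01]]
```

View pics/ov3.png

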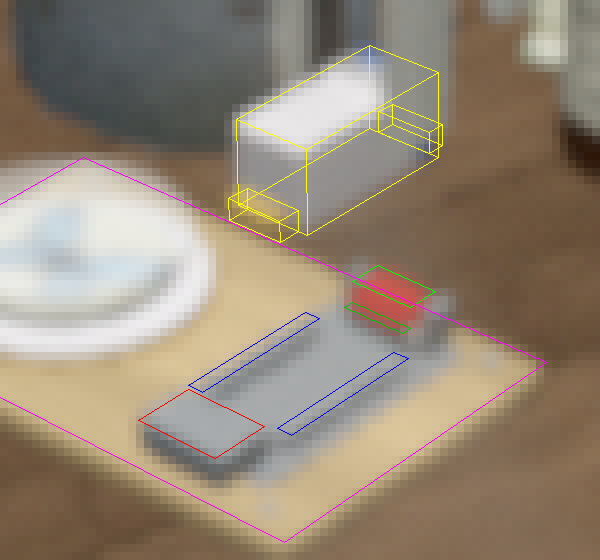

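```bash
python3 - <<'E'
from ov2 import *
S=dict(np.load("s2.npz")); s=manip.read_state()
p,Rc=cellpose(s)
def two(roi,f):
    r0,r1,c0,c1=roi
    a=cv2.resize(S["image"][r0:r1,c0:c1],None,fx=f,fy=f,interpolation=cv2.INTER_CUBIC)
    b=overlay(S,[.5628,.0585,-.247],0,roi,f); drawcell(b,S,roi,f,p,Rc)
    b=b.copy()
    return np.hstack([a,b])
cv2.imwrite("pics/ov4.png",np.vstack([two((182,214,275,308),12),two((210,242,264,297),12)])[:, :800])
E
```

```text
(no output)
```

View pics/ov4.png

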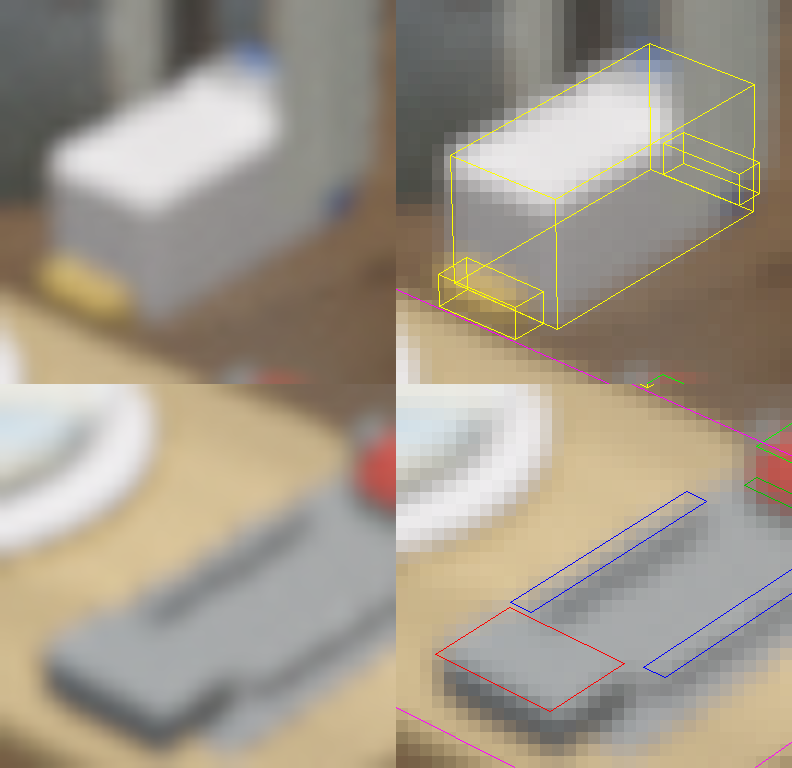

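```bash
cat > plan.py <<'E'
from h import *
import sys
YAW=-.247; B=np.array([.5628,.0585,0])+Rz(YAW)@[0,-.058,.014]+Rz(YAW)@[0,-.0012,0]
OFF,ZOFF=.013,.0119
def tgt(nx,nz,th,y=0,dyaw=0):
    Rc=Rz(YAW+dyaw)@Ro.from_euler("y",-th,degrees=True).as_matrix()
    p=B+Rz(YAW)@np.array([nx,y,nz])/1000+Rc@np.array([.041+OFF,0,ZOFF])
    return p,Ro.from_matrix(np.column_stack([Rc[:,1],Rc[:,0],-Rc[:,2]]))
def go(*a,**k):
    p,R=tgt(*a,**k); print(a,np.round(p,4)); mv(p,TR=R)
def where():
    s=manip.read_state(); R=Ro.from_euler("xyz",s["tool_rot"]).as_matrix()
    Rc=np.column_stack([R[:,1],R[:,0],-R[:,2]])
    n=s["eef_pos"]-Rc@np.array([.041+OFF,0,ZOFF]); t=n+Rc@np.array([.082,0,0])
    W=Rz(YAW).T
    print("t",s["time_s"],"nose",np.round(W@(n-B)*1e3,1),"tail",np.round(W@(t-B)*1e3,1),"F_bay",np.round(W@s["force"],1),"M",np.round(W@s["wrist_torque"],2),"gap",round(s["finger_gap"],4))
E
python3 - <<'E'
from plan import *
where(); go(-20,28,16); 
E
```

```text
t 6.2333 nose [-24.   -1.2  76.3] tail [58.  -1.6 76.2] F_bay [ 0.1 -0.2 -0.9] M [ 0.   -0.09  0.01] gap 0.03
(-20, 28, 16) [ 0.5761 -0.0059  0.0683]
inc [0.15, -0.13, 3.38] [-16.04, 0.18, -0.25]
```

Call:
drive_tool:
  increments:
    - [0.1,0,0.5,-5,0.2,-0.2,0.2]
    - [0.1,-0.1,1,-10,0.2,-0.2,0.2]
    - [0.1,-0.1,2,-16,0.2,-0.2,0.2]
    - [0.1,-0.1,2.8,-16,0.2,-0.2,0.2]
    - [0.1,-0.1,3.4,-16,0.2,-0.2,0.2]
    - [0.1,-0.1,3.4,-16,0.2,-0.2,0.2]
    - [0.1,-0.1,3.4,-16,0.2,-0.2,0.2]
    - [0.1,-0.1,3.4,-16,0.2,-0.2,0.2]

```text
time_s: 6.9
eef_pos: [0.5784, -0.0043, 0.0693]
tool_rot: [2.86, -0.003, 1.325]
force: [1.2, 0.7, -1.7]
finger_gap: 0.0298
```

```bash
python3 - <<'E'
from plan import *
from ov2 import *
where(); go(-28,4,16)
c=capture("scene"); s=manip.read_state()
roi=(185,245,250,320); p,Rc=cellpose(s)
r0,r1,c0,c1=roi
a=cv2.resize(c["image"][r0:r1,c0:c1],None,fx=5.6,fy=5.6,interpolation=cv2.INTER_CUBIC)
b=overlay(c,[.5628,.0585,-.247],0,roi,5.6); drawcell(b,c,roi,5.6,p,Rc)
cv2.imwrite("pics/g4.png",np.hstack([a,b]))
E
```

```text
t 6.9 nose [-18.1   2.2  28.9] tail [60.7  2.2 51.7] F_bay [ 1.   0.9 -1.7] M [-0.02  0.39  0.02] gap 0.0298
(-28, 4, 16) [ 0.5683 -0.0039  0.0443]
inc [-0.22, -1.64, 2.13] [0.12, -0.2, 0.02]
```

View pics/g4.png

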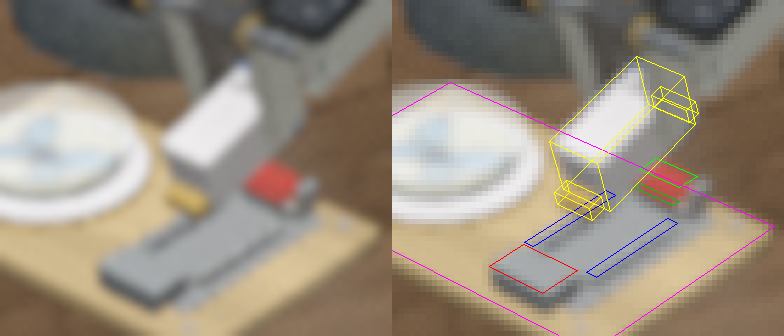

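```bash
python3 - <<'E'
from plan import *
where(); go(-28,4,16)
E
```

```text
t 6.95 nose [-18.3   2.4  29. ] tail [60.5  2.5 51.7] F_bay [ 1.  -0.5 -2.1] M [0.   0.31 0.03] gap 0.0298
(-28, 4, 16) [ 0.5683 -0.0039  0.0443]
inc [-0.25, -1.62, 2.14] [0.12, -0.21, 0.04]
```

Call:
drive_tool:
  increments:
    - [0,0,0,0,0,0,0.2]
    - [0,0,0,0,0,0,0.2]

```text
time_s: 7.12
eef_pos: [0.5774, -0.0033, 0.0691]
tool_rot: [2.861, -0.003, 1.327]
force: [-0.1, 0.2, -1.4]
finger_gap: 0.0299
```

```bash
python3 - <<'E'
from plan import *
where(); go(-28,4,16);go(-34,1.5,16)
E
```

```text
t 7.1167 nose [-19.3   2.8  28.7] tail [59.5  2.9 51.4] F_bay [-0.2  0.1 -1.4] M [0.   0.35 0.  ] gap 0.0299
(-28, 4, 16) [ 0.5683 -0.0039  0.0443]
inc [-0.29, -1.52, 2.14] [0.06, -0.22, 0.1]
(-34, 1.5, 16) [ 0.5625 -0.0025  0.0418]
inc [-0.29, -2.17, 2.21] [0.06, -0.22, 0.1]
```

Call:
drive_tool:
  increments:
    - [-0.3,-0.5,0.7,0,-0.2,0.1,0.2]
    - [-0.3,-1,1.4,0,-0.2,0.1,0.2]
    - [-0.3,-1.5,1.9,0,-0.2,0.1,0.2]
    - [-0.3,-1.5,2.1,0,-0.2,0.1,0.2]
    - [-0.3,-1.5,2.1,0,-0.2,0.1,0.2]
    - [-0.3,-1.5,2.1,0,-0.2,0.1,0.2]
    - [-0.3,-1.5,2.1,0,-0.2,0.1,0.2]

```text
time_s: 7.7
eef_pos: [0.5682, -0.0038, 0.0445]
tool_rot: [2.862, -0.0, 1.324]
force: [-2.0, 0.2, -2.0]
finger_gap: 0.0296
```

```bash
python3 - <<'E'
from plan import *
from ov2 import *
where(); go(-34,1.5,16)
c=capture("scene"); s=manip.read_state()
roi=(185,245,250,320); p,Rc=cellpose(s)
r0,r1,c0,c1=roi
a=cv2.resize(c["image"][r0:r1,c0:c1],None,fx=5.6,fy=5.6,interpolation=cv2.INTER_CUBIC)
b=overlay(c,[.5628,.0585,-.247],0,roi,5.6); drawcell(b,c,roi,5.6,p,Rc)
cv2.imwrite("pics/g5.png",np.hstack([a,b]))
where(); go(-34,1.5,16)
E
```

```text
t 7.7 nose [-28.2   0.1   4.1] tail [50.6  0.1 26.8] F_bay [-2.  -0.3 -2. ] M [-0.02  0.37  0.03] gap 0.0296
(-34, 1.5, 16) [ 0.5625 -0.0025  0.0418]
inc [-0.01, -0.63, 0.09] [0.04, -0.02, 0.03]
t 7.75 nose [-28.2   0.    4.2] tail [50.6  0.  26.9] F_bay [ 0.3 -0.7 -1.4] M [0.02 0.42 0.  ] gap 0.0294
(-34, 1.5, 16) [ 0.5625 -0.0025  0.0418]
inc [-0.0, -0.63, 0.11] [0.04, -0.02, 0.03]
```

View pics/g5.png

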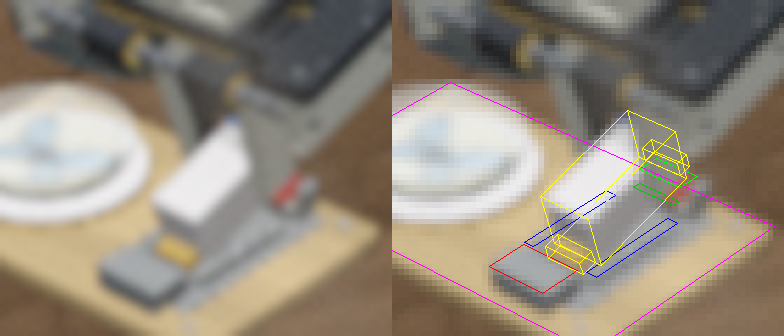

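Call:
drive_tool:
  increments:
    - [0,-0.3,0.1,0,0,0,0.2]
    - [0,-0.6,0.1,0,0,0,0.2]
    - [0,-0.6,0.1,0,0,0,0.2]
    - [0,-0.6,0.1,0,0,0,0.2]

```text
time_s: 8.08
eef_pos: [0.563, -0.0025, 0.042]
tool_rot: [2.861, -0.0, 1.324]
force: [1.5, -0.3, -2.2]
finger_gap: 0.0297
```

```bash
python3 - <<'E'
from plan import *
where(); go(-37,1,16);go(-39,1,16)
E
```

```text
t 8.0833 nose [-33.5   0.1   1.7] tail [45.3  0.1 24.4] F_bay [ 1.5  0.1 -2.2] M [-0.02  0.07 -0.02] gap 0.0297
(-37, 1, 16) [ 0.5596 -0.0017  0.0413]
inc [-0.01, -0.35, -0.03] [0.08, -0.03, 0.03]
(-39, 1, 16) [ 0.5577 -0.0013  0.0413]
inc [-0.01, -0.54, -0.08] [0.08, -0.03, 0.03]
```

Call:
drive_tool:
  increments:
    - [0,-0.2,0,0,0,0,0.2]
    - [0,-0.35,0,0,0,0,0.2]
    - [0,-0.35,0,0,0,0,0.2]
    - [0,-0.35,0,0,0,0,0.2]

```text
time_s: 8.42
eef_pos: [0.5607, -0.0018, 0.0415]
tool_rot: [2.859, -0.001, 1.324]
force: [3.9, -1.3, 0.5]
finger_gap: 0.0299
```

```bash
python3 - <<'E'
from plan import *
where(); go(-37,1,16);go(-39,1,16)
E
```

```text
t 8.4167 nose [-35.8   0.2   1. ] tail [43.   0.2 23.9] F_bay [ 4.1 -0.3  0.5] M [-0.08 -0.55  0.02] gap 0.0299
(-37, 1, 16) [ 0.5596 -0.0017  0.0413]
inc [-0.02, -0.11, -0.01] [0.19, -0.05, 0.01]
(-39, 1, 16) [ 0.5577 -0.0013  0.0413]
inc [-0.02, -0.3, -0.07] [0.19, -0.05, 0.01]
```

Call:
drive_tool:
  increments:
    - [0,-0.1,0,0,0,0,0.2]
    - [0,-0.2,-0.05,0,0,0,0.2]
    - [0,-0.3,-0.1,0,0,0,0.2]
    - [0,-0.3,-0.1,0,0,0,0.2]

```text
time_s: 8.75
eef_pos: [0.5571, -0.0009, 0.0413]
tool_rot: [2.86, -0.001, 1.324]
force: [5.0, -2.0, 0.0]
finger_gap: 0.0297
```

```bash
python3 - <<'E'
from plan import *
where(); go(-39,1,16);go(-41,1,16)
E
```

```text
t 8.75 nose [-39.6   0.2   0.9] tail [39.2  0.2 23.6] F_bay [ 5.3 -0.7  0. ] M [-0.01 -1.02  0.  ] gap 0.0297
(-39, 1, 16) [ 0.5577 -0.0013  0.0413]
inc [-0.02, 0.06, 0.01] [0.13, -0.05, 0.03]
(-41, 1, 16) [ 0.5557 -0.0008  0.0413]
inc [-0.02, -0.13, -0.04] [0.13, -0.05, 0.03]
```

```bash
python3 - <<'E'
from plan import *
from ov2 import *
c=capture("scene"); s=manip.read_state()
roi=(190,245,255,320); p,Rc=cellpose(s)
r0,r1,c0,c1=roi
a=cv2.resize(c["image"][r0:r1,c0:c1],None,fx=6,fy=6,interpolation=cv2.INTER_CUBIC)
b=overlay(c,[.5628,.0585,-.247],0,roi,6); drawcell(b,c,roi,6,p,Rc)
cv2.imwrite("pics/g6.png",np.hstack([a,b]))
where(); go(-41.5,0.5,14);go(-42.5,0.5,10);go(-43.5,.3,6)
E
```

```text
t 8.8 nose [-39.5   0.2   0.9] tail [39.3  0.2 23.7] F_bay [ 5.6 -0.5 -0.2] M [-0.01 -0.93  0.02] gap 0.0298
(-41.5, 0.5, 14) [ 0.5561 -0.0009  0.0391]
inc [-0.02, -0.16, 0.18] [2.14, -0.05, 0.02]
(-42.5, 0.5, 10) [ 0.5567 -0.001   0.0356]
inc [-0.02, -0.2, 0.53] [6.14, -0.05, 0.02]
(-43.5, 0.3, 6) [ 0.557  -0.0011  0.0318]
inc [-0.02, -0.28, 0.91] [10.14, -0.05, 0.03]
```

View pics/g6.png

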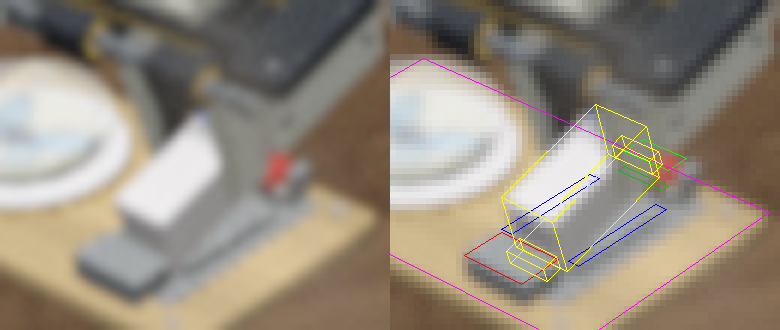

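Call:
drive_tool:
  increments:
    - [0,-0.16,0.18,2,0,0,0.2]
    - [0,-0.18,0.35,4,0,0,0.2]
    - [0,-0.2,0.53,6,0,0,0.2]
    - [0,-0.2,0.53,6,0,0,0.2]
    - [0,-0.2,0.53,6,0,0,0.2]

```text
time_s: 9.22
eef_pos: [0.5578, -0.0011, 0.0356]
tool_rot: [2.963, -0.001, 1.324]
force: [5.7, -0.7, -0.9]
finger_gap: 0.0299
```

```bash
python3 - <<'E'
from plan import *
where(); go(-43,0.5,8);go(-43.5,.3,6);go(-43.5,.3,3)
E
```

```text
t 9.2167 nose [-41.3   0.3   0.3] tail [39.4  0.2 14.9] F_bay [ 5.7  0.7 -0.9] M [ 0.03 -1.13  0.03] gap 0.0299
(-43, 0.5, 8) [ 0.5569 -0.0011  0.0338]
inc [-0.02, -0.12, 0.16] [2.22, -0.07, -0.0]
(-43.5, 0.3, 6) [ 0.557  -0.0011  0.0318]
inc [-0.02, -0.14, 0.36] [4.22, -0.07, -0.0]
(-43.5, 0.3, 3) [ 0.5578 -0.0013  0.029 ]
inc [-0.02, -0.11, 0.65] [7.22, -0.07, 0.0]
```

Call:
drive_tool:
  increments:
    - [0,-0.12,0.05,0.5,0,0,0.2]
    - [0,-0.22,0.16,2.2,0,0,0.2]
    - [0,-0.24,0.26,3.2,0,0,0.2]
    - [0,-0.24,0.36,4.2,0,0,0.2]
    - [0,-0.24,0.36,4.2,0,0,0.2]
    - [0,-0.24,0.36,4.2,0,0,0.2]

```text
time_s: 9.72
eef_pos: [0.557, -0.0008, 0.0318]
tool_rot: [3.034, -0.001, 1.324]
force: [6.0, -1.7, -0.9]
finger_gap: 0.03
```

```bash
python3 - <<'E'
from plan import *
where(); go(-43.5,.3,4);go(-43.5,.3,2);go(-43.5,.3,0)
E
```

```text
t 9.7167 nose [-43.6   0.3   0.2] tail [37.9  0.3  9. ] F_bay [ 6.2 -0.2 -0.9] M [ 0.06 -1.55 -0.02] gap 0.03
(-43.5, 0.3, 4) [ 0.5576 -0.0012  0.0299]
inc [-0.03, 0.05, 0.2] [2.14, -0.08, 0.01]
(-43.5, 0.3, 2) [ 0.5581 -0.0014  0.0281]
inc [-0.03, 0.08, 0.39] [4.14, -0.08, 0.01]
(-43.5, 0.3, 0) [ 0.5585 -0.0015  0.0262]
inc [-0.03, 0.11, 0.58] [6.14, -0.08, 0.02]
```

Call:
drive_tool:
  increments:
    - [0,0.01,0.1,1,0,0,0.2]
    - [0,0.03,0.2,2.1,0,0,0.2]
    - [0,0.05,0.3,3.1,0,0,0.2]
    - [0,0.06,0.39,4.1,0,0,0.2]
    - [0,0.06,0.39,4.1,0,0,0.2]

```text
time_s: 10.13
eef_pos: [0.5581, -0.0011, 0.0278]
tool_rot: [3.106, -0.001, 1.324]
force: [5.4, -1.3, -1.0]
finger_gap: 0.0297
```

```bash
python3 - <<'E'
from plan import *
where(); go(-43.5,.3,0);go(-43.5,0,0)
E
```

```text
t 10.1333 nose [-43.6   0.3  -0. ] tail [38.4  0.3  2.9] F_bay [ 5.6  0.  -1. ] M [-0.02 -1.6   0.03] gap 0.0297
(-43.5, 0.3, 0) [ 0.5585 -0.0015  0.0262]
inc [-0.03, 0.05, 0.16] [2.01, -0.07, 0.01]
(-43.5, 0, 0) [ 0.5585 -0.0015  0.0259]
inc [-0.03, 0.05, 0.19] [2.01, -0.07, 0.01]
```

Call:
drive_tool:
  increments:
    - [0,0.03,0.1,1,0,0,0.2]
    - [0,0.05,0.18,2,0,0,0.2]
    - [0,0.05,0.18,2,0,0,0.2]
    - [0,0.05,0.18,2,0,0,0.2]

```text
time_s: 10.47
eef_pos: [0.5581, -0.0011, 0.026]
tool_rot: [3.141, -0.001, 1.324]
force: [7.2, -2.3, -1.0]
finger_gap: 0.0299
```

```bash
python3 - <<'E'
from plan import *
where(); go(-41,0,0)
E
```

```text
t 10.4667 nose [-44.    0.3   0.1] tail [38.   0.3  0.1] F_bay [ 7.5 -0.5 -1. ] M [ 0.06 -1.59  0.01] gap 0.0299
(-41, 0, 0) [ 0.5609 -0.0021  0.0259]
inc [-0.03, 0.3, 0.01] [0.01, -0.06, 0.04]
```

Call:
drive_tool:
  increments:
    - [0,0.1,0,0,0,0,0.2]
    - [0,0.2,0,0,0,0,0.2]
    - [0,0.3,0,0,0,0,0.2]
    - [0,0.3,0,0,0,0,0.2]

```text
time_s: 10.8
eef_pos: [0.5582, -0.0011, 0.0258]
tool_rot: [-3.136, -0.0, 1.325]
force: [2.3, -1.3, 3.2]
finger_gap: 0.0296
```

```bash
python3 - <<'E'
from plan import *
where()
E
```

```text
t 10.8 nose [-44.    0.2   0.2] tail [38.   0.3 -0.3] F_bay [ 2.5 -0.7  3.2] M [ 0.11 -0.86  0.01] gap 0.0296
```

```bash
python3 - <<'E'
from plan import *
from ov2 import *
c=capture("scene"); s=manip.read_state()
roi=(190,245,255,320); p,Rc=cellpose(s)
r0,r1,c0,c1=roi
a=cv2.resize(c["image"][r0:r1,c0:c1],None,fx=6,fy=6,interpolation=cv2.INTER_CUBIC)
b=overlay(c,[.5628,.0585,-.247],0,roi,6); drawcell(b,c,roi,6,p,Rc)
cv2.imwrite("pics/g7.png",np.hstack([a,b]))
where()
E
```

```text
t 10.85 nose [-44.    0.2   0.2] tail [38.   0.3 -0.3] F_bay [2.3 0.2 2.8] M [ 0.17 -0.81 -0.03] gap 0.0297
```

View pics/g7.png

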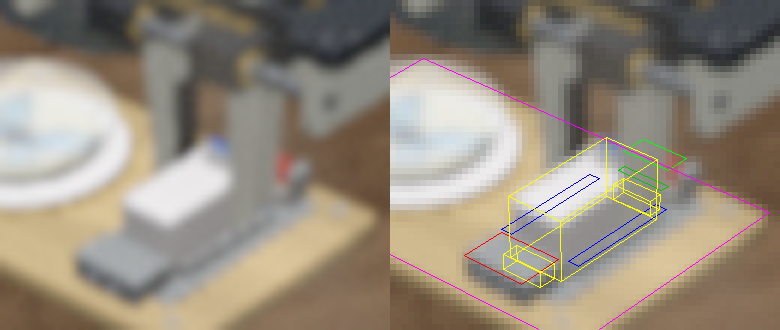

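Call:
drive_tool:
  increments:
    - [0,0,0,0,0,0,0.3]
    - [0,0,0,0,0,0,0.45]
    - [0,0,0,0,0,0,0.45]
    - [0,0,0,0,0,0,0.45]
    - [0,0,0,0,0,0,0.45]
    - [0,0,0,0,0,0,0.45]

```text
time_s: 11.35
eef_pos: [0.5572, -0.0014, 0.0251]
tool_rot: [-3.134, 0.001, 1.325]
force: [0.8, -0.4, -0.6]
finger_gap: 0.0421
```

```bash
python3 - <<'E'
from plan import *
where()
c=capture("scene")
a=cv2.resize(c["image"][190:245,255:320],None,fx=10,fy=10,interpolation=cv2.INTER_CUBIC)
cv2.imwrite("pics/g8.png",a)
E
```

```text
t 11.35 nose [-44.9  -0.3  -0.3] tail [37.1 -0.2 -1. ] F_bay [ 0.9 -0.2 -0.6] M [ 0.02  0.01 -0.  ] gap 0.0421
```

View pics/g8.png

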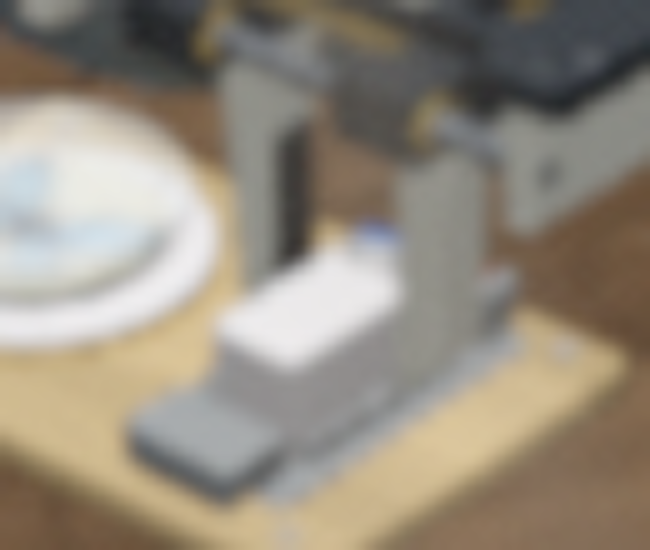

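Call:
drive_tool:
  increments:
    - [0,0,-1,0,0,0,0.45]
    - [0,0,-3,0,0,0,0.45]
    - [0,0,-6,0,0,0,0.45]
    - [0,0,-9,0,0,0,0.45]
    - [0,0,-10,0,0,0,0.45]
    - [0,0,-10,0,0,0,0.45]

```text
time_s: 11.9
eef_pos: [0.561, -0.0017, 0.1292]
tool_rot: [3.14, -0.002, 1.324]
force: [0.7, -0.4, 0.3]
finger_gap: 0.0419
```

```bash
python3 - <<'E'
from plan import *
where()
c=capture("scene");  np.savez("s9.npz",**{q:c[q] for q in("K","R","t","image")})
a=cv2.resize(c["image"][190:245,255:320],None,fx=10,fy=10,interpolation=cv2.INTER_CUBIC)
cv2.imwrite("pics/g9.png",a)
E
```

```text
t 11.9 nose [-41.1   0.4 103.2] tail [ 40.9   0.5 103.3] F_bay [ 0.8 -0.2  0.3] M [0.04 0.01 0.03] gap 0.0419
```

View pics/g9.png

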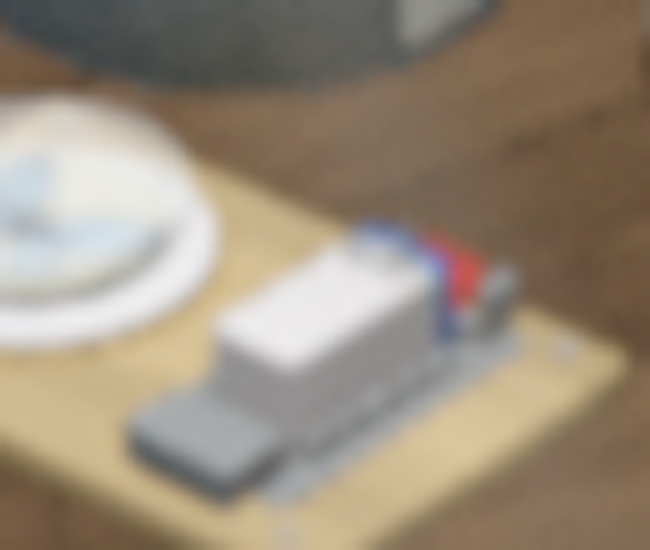

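Call:
drive_tool:
  increments:
    - [-3,0,-2,0,0,0,0.45]
    - [-6.5,1,-4,0,0,0,0.45]
    - [-10,2,-4,0,0,0,0.45]
    - [-13.5,3,-4,0,0,0,0.45]
    - [-17,4,-4,0,0,0,0.45]
    - [-20.5,4,-4,0,0,0,0.45]
    - [-23.5,4,-4,0,0,0,0.45]
    - [-25.5,4,-4,0,0,0,0.45]
    - [-26,4,-4,0,0,0,0.45]
    - [-26,4,-4,0,0,0,0.45]

```text
time_s: 12.78
eef_pos: [0.5327, -0.2649, 0.1637]
tool_rot: [-3.133, 0.0, 1.321]
force: [0.3, -0.1, 0.5]
finger_gap: 0.042
```

```bash
python3 - <<'E'
from plan import *
from ov2 import *
c2=capture("top");c=capture("scene")
for n,k in(("sA",c),("tA",c2)): np.savez(n+".npz",**{q:k[q] for q in("K","R","t","image")})
T=dict(np.load("top0.npz"))
roi=(185,258,272,320);f=8
r0,r1,c0,c1=roi
z=lambda k:cv2.resize(k["image"][r0:r1,c0:c1],None,fx=f,fy=f,interpolation=cv2.INTER_NEAREST)
b=overlay(c2,[.5628,.0585,-.247],0,roi,f)
Bp=np.array([.5628,.0585,0])+Rz(YAW)@[0,-.058,.014]
drawcell(b,c2,roi,f,Bp,Rz(YAW))
im=np.hstack([z(c2),b]);cv2.imwrite("pics/fA.png",im)
roi=(190,245,255,320)
a=cv2.resize(c["image"][190:245,255:320],None,fx=6,fy=6,interpolation=cv2.INTER_CUBIC)
b=overlay(c,[.5628,.0585,-.247],0,roi,6); drawcell(b,c,roi,6,Bp,Rz(YAW))
cv2.imwrite("pics/fB.png",np.hstack([a,b]))
for t in ["dish","tin_red","tin_blue","cell_nose","cell_tail","latch_nose","hood_lip"]:
    print(t,[(np.round(d["centre"],1).tolist(),round(d["conf"],2)) for d in spotter.place_of(c2,t)])
E
```

```text
dish [([215.9, 252.4], 0.63)]
tin_red [([175.4, 337.0], 0.76)]
tin_blue [([243.2, 173.0], 0.64)]
cell_nose [([264.2, 314.7], 0.88), ([235.7, 288.0], 0.82), ([256.4, 385.0], 0.66), ([245.5, 360.6], 0.55)]
cell_tail [([290.0, 327.1], 0.83), ([268.6, 405.6], 0.58), ([210.8, 293.7], 0.48)]
latch_nose [([209.4, 294.5], 0.68)]
hood_lip [([233.6, 285.2], 0.62)]
```

View pics/fA.png

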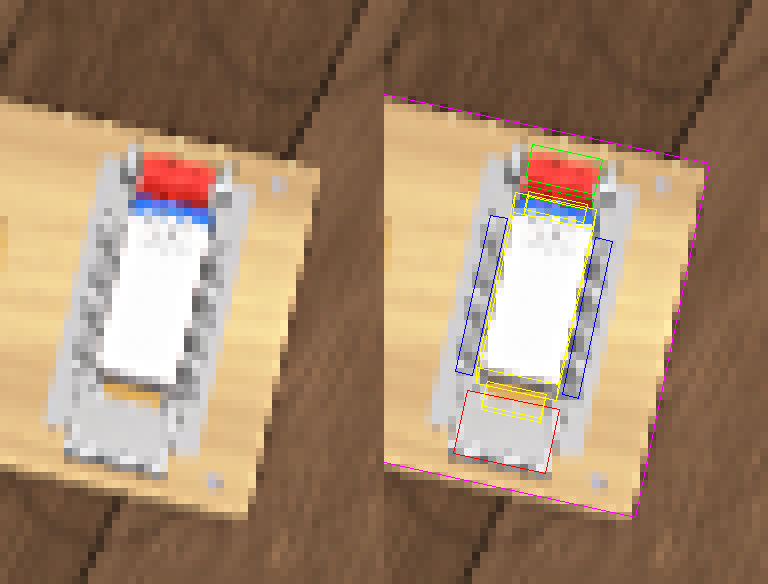

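View pics/fB.png

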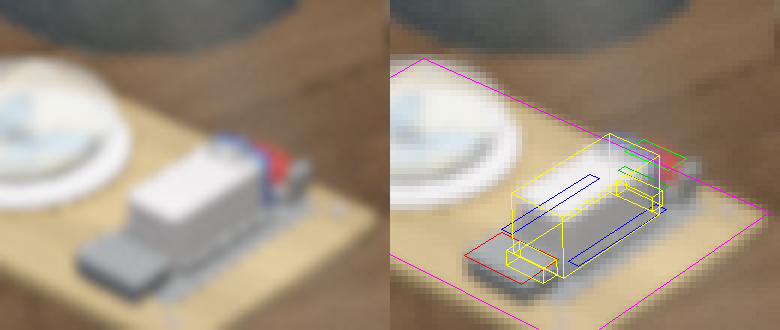

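```bash
python3 - <<'E'
from plan import *
P=B+Rz(YAW)@[.026,0,0]; P[2]=.085
mv(P,YAW+np.pi/2)
E
```

```text
inc [25.9, -2.44, 8.07] [-0.29, -0.02, 0.13]
```

Call:
drive_tool:
  increments:
    - [3,0,0,0,0,0,0]
    - [6.5,-0.5,1,0,0,0,0]
    - [10,-1,2,0,0,0,0]
    - [13.5,-1.5,3,0,0,0,0]
    - [17,-2,4,0,0,0,0]
    - [20.5,-2.4,5.5,0,0,0,0]
    - [23.5,-2.4,7,0,0,0,0]
    - [25.5,-2.4,8.1,0,0,0,0]
    - [25.9,-2.4,8.1,0,0,0,0]
    - [25.9,-2.4,8.1,0,0,0,0]
    - [25.9,-2.4,8.1,0,0,0,0]
    - [25.9,-2.4,8.1,0,0,0,0]

```text
time_s: 14.23
eef_pos: [0.5743, -0.0094, 0.0855]
tool_rot: [-3.138, 0.002, 1.321]
force: [0.6, -0.3, 0.7]
finger_gap: 0.0007
```

```bash
python3 - <<'E'
from plan import *
s=manip.read_state();print(s["eef_pos"],s["tool_rot"],s["finger_gap"])
P=B+Rz(YAW)@[.026,0,0]; P[2]=.047
mv(P,YAW+np.pi/2)
E
```

```text
[ 0.5742535  -0.0094353   0.08552845] [-3.13822029e+00  1.52100312e-03  1.32070149e+00] 0.0007340900063922798
inc [0.39, -0.16, 3.85] [-0.19, 0.09, -0.18]
```

Call:
drive_tool:
  increments:
    - [0.4,-0.1,1,0,0,0,0]
    - [0.4,-0.1,2,0,0,0,0]
    - [0.4,-0.1,3,0,0,0,0]
    - [0.4,-0.1,3.6,0,0,0,0]
    - [0.4,-0.1,3.6,0,0,0,0]
    - [0.4,-0.1,3.6,0,0,0,0]
    - [0.4,-0.1,3.6,0,0,0,0]

```text
time_s: 14.82
eef_pos: [0.5737, -0.0024, 0.0482]
tool_rot: [-3.136, 0.0, 1.324]
force: [0.3, -0.5, -0.8]
finger_gap: 0.0005
```

Call:
drive_tool:
  increments:
    - [0,0,0.1,0,0,0,0]
    - [0,0,0.2,0,0,0,0]
    - [0,0,0.3,0,0,0,0]
    - [0,0,0.4,0,0,0,0]
    - [0,0,0.4,0,0,0,0]
    - [0,0,0.4,0,0,0,0]

```text
time_s: 15.32
eef_pos: [0.5739, -0.0022, 0.0463]
tool_rot: [-3.137, -0.0, 1.324]
force: [-2.2, -0.2, 10.6]
finger_gap: 0.0006
```

Call:
drive_tool:
  increments:
    - [0,0,0.1,0,0,0,0]
    - [0,0,0.2,0,0,0,0]
    - [0,0,0.2,0,0,0,0]
    - [0,0,0.2,0,0,0,0]

```text
time_s: 15.65
eef_pos: [0.5739, -0.0022, 0.0463]
tool_rot: [-3.137, -0.001, 1.324]
force: [-6.4, -0.5, 22.3]
finger_gap: 0.0002
```

Call:
drive_tool:
  increments:
    - [0,0,-0.2,0,0,0,0]
    - [0,0,-0.4,0,0,0,0]
    - [0,0,-0.4,0,0,0,0]
    - [0,0,-0.4,0,0,0,0]

```text
time_s: 15.98
eef_pos: [0.5738, -0.0022, 0.0464]
tool_rot: [-3.136, -0.0, 1.324]
force: [-0.9, 0.2, 3.4]
finger_gap: 0.0006
```

Call:
drive_tool:
  increments:
    - [0,0,-1,0,0,0,0]
    - [0,0,-3,0,0,0,0]
    - [0,0,-6,0,0,0,0]
    - [-3,0,-9,0,0,0,0]
    - [-6,1,-12,0,0,0,0]
    - [-10,2,-12,0,0,0,0]
    - [-14,3,-12,0,0,0,0]
    - [-18,3,-12,0,0,0,0]
    - [-22,3,-12,0,0,0,0]
    - [-25,3,-12,0,0,0,0]
    - [-26,3,-12,0,0,0,0]
    - [-26,3,-12,0,0,0,0]

```text
time_s: 16.98
eef_pos: [0.5381, -0.2662, 0.1665]
tool_rot: [-3.136, 0.002, 1.317]
force: [0.1, 0.5, -0.1]
finger_gap: 0.0002
```

```bash
python3 - <<'E'
from plan import *
c2=capture("top")
T0=dict(np.load("top0.npz"));TA=dict(np.load("tA.npz"))
r0,r1,c0,c1=195,255,265,320
z=lambda k:cv2.resize(k["image"][r0:r1,c0:c1],None,fx=4.8,fy=4.8,interpolation=cv2.INTER_NEAREST)
cv2.imwrite("pics/fC.png",np.hstack([z(T0),z(TA),z(c2)]))
d=cv2.absdiff(T0["image"],c2["image"]).max(2)
for n,(r,cc) in dict(dish=(214,253),red=(174,338),blue=(243,170)).items(): print(n,d[r-16:r+17,cc-18:cc+19].max(), d[r-16:r+17,cc-18:cc+19].mean())
E
```

```text
dish 4 1.4504504504504505
red 5 1.805896805896806
blue 5 1.7739557739557739
```

View pics/fC.png

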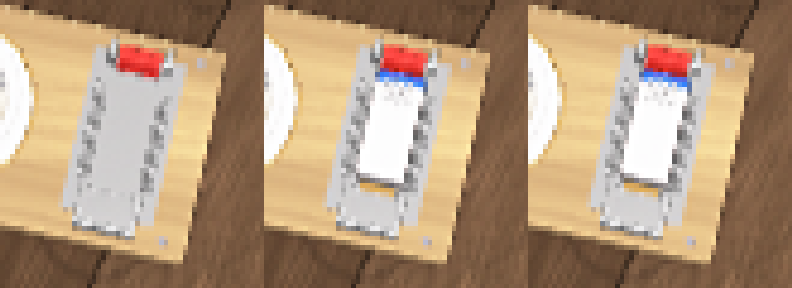

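```bash
python3 - <<'E'
from plan import *
T0=dict(np.load("top0.npz"));TA=dict(np.load("tA.npz"))
d=cv2.absdiff(T0["image"],TA["image"]).max(2)
print(d[201:216,286:304])
E
```

```text
[[  3   2   2   3   1   2   1   2   1   2   1   1   1   1   2   1   1   2]
 [  1   1   3   2   3   3   3   3   3   1   1   1   2   1   1   1   2   3]
 [  2   2   3   3   2   2   2   1   2   3   2   3   1   3   2   2   1   2]
 [  4   3   3   2   1   2   1   2   3   2   2   3   2   3   2   3   2   3]
 [  3   2   2   1   2   1   1   2   1   3   3   2   3   1   2   2   2   2]
 [  3   1   3   1   1   2   1   1   1   1   2   2   3   2   2   3   2   2]
 [  1   2   2   5   2   2   3   1   1   1   2   1   2   3   3   1   2   0]
 [  3   4   5   7   8   6   5   5   4   2   2   3   2   2   1   3   1   4]
 [  2   3  43  73  76  25  50  10  11   9   9   6   4   1   2   4   1   3]
 [  2   2 118 151 138 107 124  97  54 103  31  51   9   5   2   1   3   3]
 [  3   4  43  93  36  86  91 113 116 165 115  86  61   8   3   3   2   2]
 [  2   8  46  48   7  36  32  46  57  26 121 137 117   9   4   2   2   3]
 [  2  34  51  49  40  35  46  19  36  28  44  50 108   8   4   3   1   2]
 [  2   7  51  47  46  20  40  14  47  43  51  51  69   5   3   2   1   3]
 [  1   8  51  45  28  30  35  39  36  47  49  48  13   4   3   2   2   2]]
```

The latch's back edge is unchanged to within pixel noise, so it is closed. The dish and tins have not changed either, so I'm handing in.

```bash
python3 - <<'E'
from h import *
print(manip.finish_job())
E
```

```text
the job is handed in; nothing more can be done
None
```

The cell is in the battery bay, latched and lying flat, and the job was handed in at about 17 s. No verdict is reported, so this rests on my own checks.

**What I did:** I took the farthest of the four look-alikes, at about (0.55, -0.27). I tilted it 16° tail-up and pushed the nose under the hood. The spring contact answered with 5 to 6 N while the tail was still about 23 mm up. I then lowered the tail while holding the push, let go, and pressed once on the tail end with closed fingers.

**Last checks:**
- **Cell height:** the press met a hard stop at z = 46.3 mm, and a cell flat on the floor should be at 46. The cell did not rise when I eased off to 3 N.
- **Latch, dish and tins:** in the top pictures, the latch's back edge, the dish and both tins match the start to within noise. This is the only check on whether the latch is closed.
- **Forces:** the highest tool reading I saw was about 23 N, at the end of that press. Before that it stayed under about 10 N.

**What disagreed:**
- **Detector positions:** the network's bay position was 8 to 9 mm off my own fit in y. I used the fit, and the insertion went without sideways force.
- **Latch resistance:** I felt none as the tail came down; it seems to have slipped past under the spring push.
- **Backing off:** when I commanded a 3 mm back-off before release, the cell did not move in the fingers. My commands had run about 4 mm ahead of the measured position.

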